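Slide a work pallet home under the guide lips and latch it

TASK

Push the aluminium pallet with the turned flange along the grey station, in under the overhanging guide lips, until it is fully home against the end stop, and lock it there by turning the red latch handle clockwise until it clicks over, so that its dog stands behind the pallet. Leave the bushing, drill bit, brush, yellow knife and white case lying about it where they are.

Things in the scene. Friction and masses are not known exactly. Their poses are not given: they have to be found in the camera images.
- station: Pallet station: grey bed plate, 8 mm thick, lying on the bench, with steel guide rails. Origin on the bench below the middle of the guide's mouth; x points along the guide, into it; y left, z up. The bed spans x -255 to 155, y -145 to 85 mm; at negative x it is the open loading apron. The face of the end stop (100 mm wide, top at z 32 mm) is at x = 120 mm.
- mouth (a point): Middle of the guide's mouth, on top of the bed (8 mm above the bench); axes as the station's. Rails run from here to x 135 mm, inner faces at y +-63 mm, flaring out before the mouth to y +-73 mm at x -26 mm. A yellow lip on each rail overhangs in to y +-53 mm; its underside is 26.5 mm and its top 34 mm above the bench.
- home (a point): where the pallet's origin lies when the pallet is fully home against the end stop: station x 45, y 0, z 8 mm; axes as the station's
- pallet: Loose aluminium plate, 150 (x) x 120 (y) x 16 mm, 0.5 to 0.95 kg, with a dark turned flange fixed on its middle (92 mm across, 18 mm above the plate). Origin at the centre of its underside. Starts flat on the apron, roughly but not exactly in line with the guide, +x edge towards the mouth. The plate runs under the lips, the flange between them.
- latch (a joint): Angle of the turn-latch, rad, growing clockwise from above. Near 0: open, its dog points to station -x, clear of the pallet. 1.55: shut, its dog points to station +y, across the guide just behind the rear edge of a pallet that is home (3 mm of play). A spring detent resists (about 0.2 N m) up to about 0.8 rad; past that it clicks over and runs on to 1.55.
- latch_grip (a point): Middle of the latch's red bar handle, on its vertical axis (station x -40, y -98 mm), 60 mm above the bench. Bar 50 mm long, 12 thick, 26 high (47 to 73 mm above the bench), black collar 38 mm wide below it; this point's x axis lies along the bar. The steel dog (10 to 22 mm above the bench, 14 wide) reaches 60 mm from the axis along the point's -x.
- bushing: small dark flanged steel bushing standing on the bench, 54 mm across, 30 mm high (bystander, to be left alone); origin under its middle
- drill: gold and steel drill bit lying on the bench, 115 mm long, 7 mm thick (bystander, to be left alone); origin under its middle
- deburr_brush: small hand brush lying on the bench beside the station (bystander, to be left alone); origin under its middle
- cutter: yellow knife handle lying flat, 140 x 18 x 12 mm (bystander, to be left alone); origin under its middle
- case: small white rounded case, 60 x 48 x 22 mm (bystander, to be left alone); origin under its middle
Mind the look-alikes: they are no part of the job. What is meant by the pallet is not blue, pink or turquoise, and is the larger of those in its own colour.

How it is judged:
At the end, for the whole second after the job is handed in: The pallet lies flat under both lips, within 5 mm of the end stop, at rest, and the latch is past its click and shut (beyond 1.4 rad) (x of pallet in the frame of home between -0.005 and 0.003 m and y of pallet in the frame of home between -0.006 and 0.006 m and z of pallet in the frame of home below 0.003 m and angle between pallet's own z axis and vertical below 0.04 rad and angle between the x axis of pallet and the x axis of home, either way round below 0.08 rad and value of joint latch above 1.4 rad and linear speed of pallet below 0.01 m/s); the robot touches nothing.
It fails at once if a bystander on the bench was moved more than 30 mm (distance of any of bushing, drill, deburr_brush, cutter, case from where it was at the start of the episode above 0.03 m).
It also fails if it takes over 54 s, if anything falls off the work surface, if the arm or the gripper's body presses on something with over 40 N, if the wrist force passes 120 N, or if a joint passes its speed limit or range.

ROBOT

A 7-joint arm with a two-finger parallel gripper is mounted at the origin on the work surface. World frame = base frame: x ahead of the robot, y to its left, z up, the work surface at z = 0. Lengths are in m, angles in rad, forces in N, time in s.
With the tool pointing down it reaches from about 0.35 to 0.775 m from the base axis. Payload 3.1 kg.
Tool frame: the origin (TCP) lies on the centre line of the jaws, within the pads' length; the fingertips stand 17 mm ahead of it and the grasp point (between the pads) lies 2 mm behind it; z points along the fingers, y is the line along which they close (so a half turn about z gives the same grasp; the last joint's range is limited). The gripper opens to 85 mm and grips with 20 to 120 N. Pads are 22 mm wide; open, the fingers measure 114 mm over their backs; the gripper's body (76 mm by 85 mm) begins 54 mm behind the grasp point. The pads swing forward as they close: fully open they stand 13 mm farther back than shut.
Start: joints at [1.216, 0.311, 0.014, 1.512, -0.004, 1.319, -0.027], TCP at [0.169, -0.523, 0.248] pointing down, gripper open.
Joint ranges: [-2.7, 2.7], [-0.3, 1.91], [-1.27, 1.3], [0.12, 2.57], [-1.44, 4.58], [0.2, 2.03], [-3.05, 3.05]. Speed limits (rad/s): [2.79, 2.79, 3.14, 3.14, 3.14, 3.14, 3.14].

INTERFACE

Orientations are given as a unit quaternion [w, x, y, z].
In Python, from plant import robot gives the robot as it stands. Calls block until the motion is done:
- robot.move_to(position, orientation): joint-space move of the TCP to a pose.
- robot.line_to(position, attitude=None, feed=0.15, force_limit=None): straight line of the TCP; attitude=None keeps the orientation; feed is the mean speed in m/s. With force_limit (N) it stops when the force on the tool has changed by that much, and returns True; else False.
- robot.movej(angles): joint-space move.
- robot.gripper_to(opening, strength=None): finger opening in m; strength is the grip in N (None keeps the last); returns when the fingers have stopped.
- robot.hold(seconds).
- robot.inverse_kinematics(position, orientation): joint angles nearest the present ones, or None.
- robot.read_camera(name): name is "scene" or "top" or "wrist"; returns the picture (420x560x3 uint8, red, green, blue); there is no depth.
- robot.calibration(name): a dict with "fx", "fy", "cx", "cy" (pixels), "rvec" (rotation vector, rad) and "tvec" (3), from world to camera coordinates, as OpenCV has them. Camera axes: x right, y down, z forward; pixel columns grow to the right and rows downward; lengths in m; the calibration is good to about 2 mm. A picture is of the moment at which its call begins: read the wrist's pose just before it. calibration takes no time and is no camera call; for the wrist camera it gives the pose at the moment of the call.
A pose or a line that the arm cannot do raises robot.MotionError and nothing moves.
- robot.close_job(): hands the job in; it is judged then, once.
Readings, each from a call of its own:
- robot.read_time_s(): time.
- robot.read_joint_pos(): joint angles.
- robot.read_joint_velocities(): joint speeds.
- robot.read_effort(): joint torques, N m.
- robot.read_eef_pos(): TCP position.
- robot.read_ee_rot(): TCP orientation.
- robot.read_ft_force(): force on the tool from outside, world axes, zero at the start.
- robot.read_moment(): the same for the moment, N m.
- robot.read_gripper_width(): finger opening in m.
- robot.read_grasp_force(): force on a finger pad.
Only numpy, scipy, OpenCV 4.12 (cv2) and the standard library are available. Lean on these libraries where they do the work, as an engineer would, in place of code of your own. Each camera call takes 0.05 s, during which the arm holds its last target. There are 200 camera calls.

## Working session

There is one attempt and no reset: what is moved stays moved. The work goes in short steps, each a Python script; the robot and the scene stay as the last script left them, time stands still between calls to the robot, and variables do not carry over. Pictures are saved under pics/ and viewed, at most 10 in all, crops included, and the job is handed in when it is done.

```bash
ls; mkdir -p pics; python3 - <<'E'
from plant import robot
import cv2,numpy as np
for n in("scene","top"):
    im=robot.read_camera(n); cv2.imwrite(f"pics/{n}0.png",im[:,:,::-1])
    c=robot.calibration(n); R=cv2.Rodrigues(np.array(c["rvec"]))[0]; print(n,c["fx"],-R.T@np.array(c["tvec"]))
print(robot.read_ee_rot(),robot.read_time_s())
E
```

```text
pics
scene 447.34135040265693 [ 1.10136221 -0.71411913  0.7507411 ]
top 508.389399646536 [ 0.34232971 -0.12799328  1.47041132]
[-1.05457151e-03  9.87787173e-01  1.55805470e-01 -2.07940045e-04] 0.1
```

View pics/top0.png

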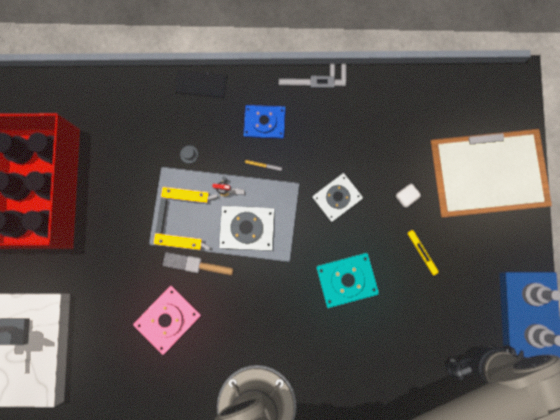

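View pics/scene0.png

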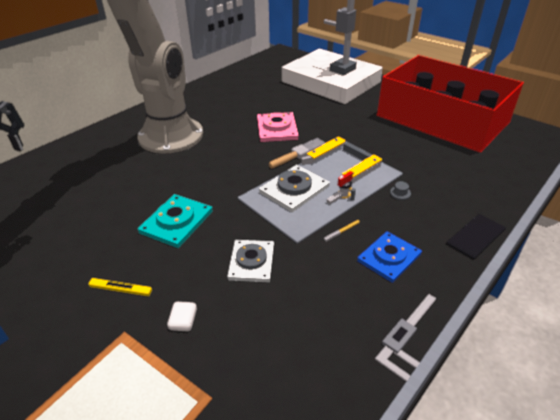

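Two aluminium-coloured flanged plates fit: one on the grey station at top px (246,228), and a smaller loose one at (338,197). The blue, pink and turquoise ones are ruled out. The larger plate, on the apron, is the pallet. The station's +x points to image left (world +y), and the red latch is at (222,187). I'll confirm this with an enlarged crop and measure.

```bash
cat > h.py <<'E'
import cv2,numpy as np
def ray(c,uv,z):
    R=cv2.Rodrigues(np.array(c["rvec"]))[0]; o=-R.T@np.array(c["tvec"])
    d=R.T@np.array([(uv[0]-c["cx"])/c["fx"],(uv[1]-c["cy"])/c["fy"],1.])
    return (o+d*(z-o[2])/d[2])[:2]
def big(mask,near=None):
    cs=cv2.findContours(mask.astype(np.uint8)*255,cv2.RETR_EXTERNAL,cv2.CHAIN_APPROX_NONE)[0]
    return sorted(cs,key=cv2.contourArea)[::-1]
E
python3 - <<'E'
from plant import robot
import cv2,numpy as np
from h import *
im=robot.read_camera("top"); c=robot.calibration("top")
crop=im[150:275,135:375,::-1]; cv2.imwrite("pics/crop.png",cv2.resize(crop,None,fx=3.3,fy=3.3,interpolation=cv2.INTER_CUBIC))
hsv=cv2.cvtColor(im,cv2.COLOR_RGB2HSV); H,S,V=[hsv[...,i].astype(int) for i in range(3)]
for p in [(280,200),(170,220),(235,215),(338,180),(285,245)]: print(p,hsv[p[1],p[0]])
W=lambda pts,z:np.array([ray(c,p,z) for p in pts])
def rect(m,z,k):
    for q in big(m)[:k]:
        r=cv2.minAreaRect(W(q[:,0,:].astype(float),z).astype(np.float32)); print(z,np.round(r[0],4),np.round(r[1],4),round(r[2],2))
print("white");rect((V>170)&(S<40),0.024,6)
print("yellow");rect((H>20)&(H<32)&(S>150)&(V>120),0.034,5)
print("red");rect(((H<6)|(H>174))&(S>150)&(V>90)&(np.arange(560)>150),0.073,3)
print("bed");rect((V>60)&(S<90)&(np.arange(560)>140)&(np.arange(560)<305)&(np.arange(420)[:,None]>160)&(np.arange(420)[:,None]<265),0.008,2)
E
```

```text
(280, 200) [111  16 161]
(170, 220) [107  14 159]
(235, 215) [ 54   6 206]
(338, 180) [ 30   3 231]
(285, 245) [109  18 160]
white
0.024 [ 0.6609 -0.6744] [0.2068 0.2743] 5.79
0.024 [0.1548 0.6397] [0.3058 0.1726] 0.22
0.024 [1.0665 0.2523] [0.577  0.0829] 89.06
0.024 [ 0.8343 -0.7284] [0.3079 0.5083] 86.15
0.024 [0.4968 0.0289] [0.1543 0.1265] 87.08
0.024 [ 0.5847 -0.2327] [0.0909 0.1138] 37.04
yellow
0.034 [0.4552 0.2231] [0.1343 0.0332] 81.43
0.034 [0.5908 0.2064] [0.1341 0.0295] 82.68
0.034 [ 0.4245 -0.4698] [0.1414 0.0212] 29.96
0.034 [0.6824 0.0144] [0.0146 0.0059] 89.77
0.034 [ 0.6773 -0.0101] [0.0231 0.0048] 73.57
red
0.073 [0.6077 0.1038] [0.0283 0.0114] 89.81
bed
0.008 [0.5438 0.0904] [0.4555 0.3028] 89.97
0.008 [0.6893 0.2033] [0.0385 0.0121] 89.77
```

View pics/crop.png

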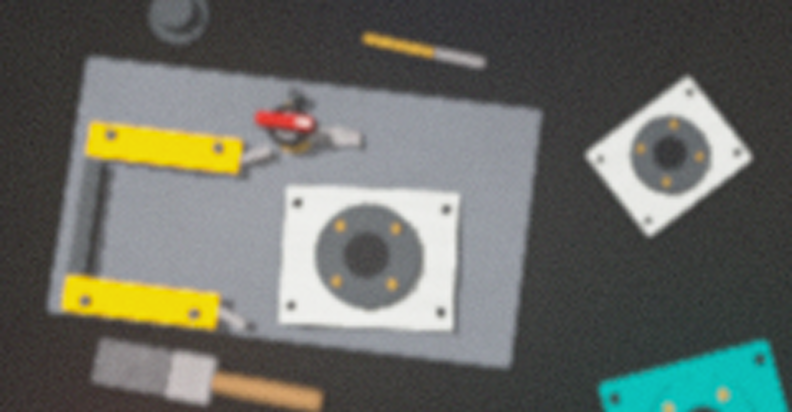

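The crop confirms it. The pallet on the apron measures about 150x120 mm and the other plate about 91x114 mm, so the first is the right one. Next I'll get the station's pose from the bed corners and check it against the lips and the latch.

```bash
python3 - <<'E'
from plant import robot
import cv2,numpy as np
from h import *
im=robot.read_camera("top"); c=robot.calibration("top")
g=cv2.cvtColor(im,cv2.COLOR_RGB2GRAY)
p=(np.array([[90,57],[542,108],[510,367],[50,312]],np.float32)/3.3+[135,150]).astype(np.float32)
p=cv2.cornerSubPix(g,p.reshape(-1,1,2),(4,4),(-1,-1),(3,50,.01))[:,0]
w=np.array([ray(c,q,.008) for q in p]); print(p,w)
m=np.array([[155,-145],[-255,-145],[-255,85],[155,85]])/1000.
def fit(m,w):
    a,b=m-m.mean(0),w-w.mean(0); t=np.arctan2((a[:,0]*b[:,1]-a[:,1]*b[:,0]).sum(),(a*b).sum())
    R=np.array([[np.cos(t),-np.sin(t)],[np.sin(t),np.cos(t)]]); o=w.mean(0)-R@m.mean(0); return t,R,o,(m@R.T+o-w)
t,R,o,e=fit(m,w); print(np.degrees(t),o,e*1000)
S=lambda q:np.round((np.array(q)-o)@R*1000,1)
print("lips",S([.4552,.2231]),S([.5908,.2064]),"latch",S([.6077,.1038]))
hsv=cv2.cvtColor(im,cv2.COLOR_RGB2HSV)
# pallet: white mask near it, corners
mk=((hsv[...,2]>185)&(hsv[...,1]<40)); mk[:,:210]=0;mk[:,285:]=0;mk[:200]=0;mk[260:]=0
q=big(mk)[0]; r=cv2.minAreaRect(q); b=cv2.boxPoints(r); bw=np.array([ray(c,x,.024) for x in b]); print("pallet",S(bw),S(bw.mean(0)),np.linalg.norm(np.diff(bw,axis=0),axis=1))
# flange top dark disc
d=(g<120).astype(np.uint8); d[~cv2.fillPoly(np.zeros_like(d),[cv2.convexHull(q)],1).astype(bool)]=0
f=[x for x in big(d>0)][0]; (cx,cy),ra=cv2.minEnclosingCircle(f); print("flange",cx,cy,ra,S(ray(c,(cx,cy),.042)),ra/508*1.43)
E
```

```text
[[161.034   167.00328]
 [298.77197 183.34077]
 [288.8996  260.7796 ]
 [149.49388 243.94751]] [[ 0.67757604  0.28417213]
 [ 0.62723328 -0.12213243]
 [ 0.40148787 -0.09344982]
 [ 0.45032412  0.31008603]]
83.04412397972064 [0.51543138 0.14793411] [[ 0.55936686  0.06092225]
 [ 1.24910532 -0.61680481]
 [-1.31262121 -1.44527226]
 [-0.49585097  2.00115481]]
lips [67.3 68.9] [ 67.2 -67.7] latch [-32.6 -96.9]
pallet [[ -49.6   70.6]
 [ -38.3  -51.1]
 [-190.9  -62. ]
 [-200.6   59.6]] [-119.9    4.3] [0.12230421 0.15299419 0.12199004]
flange 246.67164611816406 227.3358154296875 15.068489074707031 [-124.2    5.9] 0.042417203497698924
```

The station fit is good: 2 mm residuals, with the lips at y ±68 and the latch about where it should be. The pallet is at about (-121, 5) mm with a yaw of about 4°. I'll push its rear edge with both open fingers, which also squares it up, and look again before the mouth.

```bash
cat >> h.py <<'E'
TH=np.radians(83.04); RS=np.array([[np.cos(TH),-np.sin(TH)],[np.sin(TH),np.cos(TH)]]); O=np.array([0.51543,0.14793])
def w(x,y,z): return [*(RS@(np.array([x,y])/1000)+O), z/1000]
def s(p): return np.append((np.array(p[:2])-O)@RS*1000,p[2]*1000).round(1)
def q(a): return [0,float(np.cos(a/2)),float(np.sin(a/2)),0]
E
python3 - <<'E'
from plant import robot
from h import *
for a in (TH,TH-np.pi):
  for p,da in((w(-225,3,60),0),(w(-45,0,20),0),(w(-40,-98,65),0),(w(-40,-98,65),-1.6)):
    j=robot.inverse_kinematics(p,q(a+da)); print(None if j is None else np.round(j,2))
robot.move_to(w(-228,3,90),q(TH))
print(robot.inverse_kinematics(w(-228,3,30),q(TH)))
r=robot.line_to(w(-228,3,2),feed=0.04,force_limit=3)
print(r,s(robot.read_eef_pos()),robot.read_ft_force(),robot.read_gripper_width(),robot.read_time_s())
cv2.imwrite("pics/s1.png",robot.read_camera("scene")[:,:,::-1])
E
```

```text
[ 0.57  0.46 -0.57  1.9   0.31  0.88 -0.28]
[ 0.34  0.64 -0.78  1.84  0.57  0.9  -0.83]
[ 0.27  0.71 -0.7   1.53  0.49  1.08 -0.67]
[ 0.22  0.68 -0.63  1.54  0.44  1.06 -2.23]
[-0.69  0.64  1.13  1.94 -0.69  1.01 -2.51]
[ 0.51  0.79 -1.08  1.84  0.82  1.04  2.11]
[ 0.45  0.87 -1.08  1.53  0.8   1.23  2.26]
[ 0.33  0.75 -0.83  1.53  0.59  1.12  0.8 ]
[ 0.55170158  0.50079489 -0.54748469  1.92019528  0.35038054  0.8155445
 -0.30632147]
True [-228.     3.1   11.9] [-0.88735593  0.23759654  5.17245898] 0.08543030875448801 3.9667
```

```bash
cat > see.py <<'E'
from h import *
from plant import robot
def see(name,z=.042):
    im=robot.read_camera("top"); c=robot.calibration("top")
    cv2.imwrite(f"pics/{name}.png",cv2.resize(im[150:275,135:310,::-1],None,fx=4,fy=4,interpolation=cv2.INTER_CUBIC))
E
python3 - <<'E'
from see import *
robot.line_to(w(-228,3,15.5),feed=0.03)
r=robot.line_to(w(-194,3,15.5),feed=0.03,force_limit=25)
print(r,s(robot.read_eef_pos()),robot.read_ft_force(),robot.read_time_s())
see("p1")
E
```

```text
False [-195.8    4.3   15.3] [-1.82709461 -5.2460112   2.41217475] 5.6
```

View pics/p1.png

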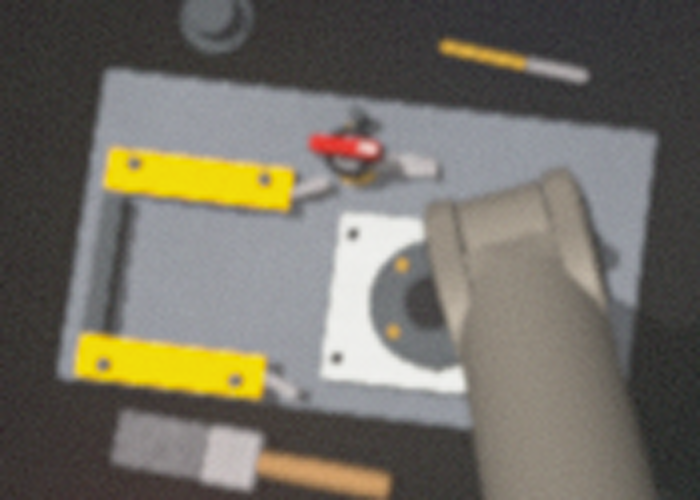

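The pallet is squared up. Its front corners are at crop px (342,212) and (320,380), so I'll check its sideways offset from those.

```bash
python3 - <<'E'
from see import *
c=robot.calibration("top")
for p in((341,212),(320,380)): print(s([*ray(c,(135+(p[0]-1.5)/4,150+(p[1]-1.5)/4),.024),.024]))
E
```

```text
[-35.7 -57.6  24. ]
[-37.7  64.4  24. ]
```

```bash
python3 - <<'E'
from see import *
r=robot.line_to(w(-120,0,15.5),feed=0.06,force_limit=25)
print(r,s(robot.read_eef_pos()),robot.read_ft_force())
if not r:
    r=robot.line_to(w(-32,0,15.5),feed=0.04,force_limit=25)
    print(r,s(robot.read_eef_pos()),robot.read_ft_force())
print(robot.read_time_s())
see("p2")
E
```

```text
False [-119.5   -0.3   15.8] [-0.96828193 -1.24733042  0.44876008]
False [-37.8  -0.4  15.6] [ -2.08322591 -11.55532485   7.05831636]
9.3833
```

View pics/p2.png

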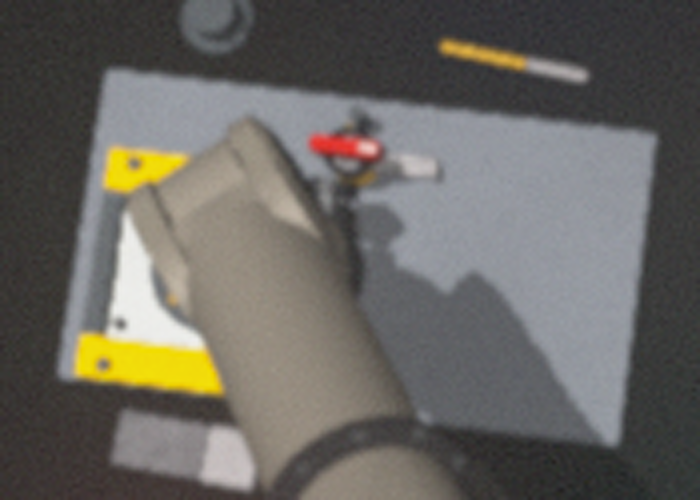

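The pallet looks home: its front edge is at the stop and the resisting force rose to 12 N. I'll press a little more, retract, and check.

```bash
python3 - <<'E'
from see import *
r=robot.line_to(w(-26,0,15.5),feed=0.03,force_limit=30)
print(r,s(robot.read_eef_pos()),robot.read_ft_force())
robot.line_to(w(-65,0,15.5),feed=0.1)
robot.line_to(w(-75,0,110),feed=0.15)
robot.move_to(w(-150,-98,130),q(TH))
robot.gripper_to(0.04)
see("p3"); print(robot.read_time_s())
E
```

```text
False [-37.8  -0.3  15.5] [ -4.31389057 -18.40201834  12.97653961]
12.2333
```

View pics/p3.png

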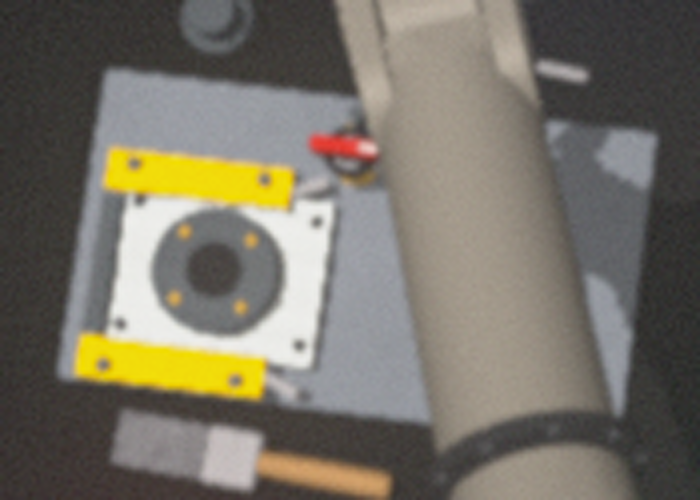

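The pallet sits flush under both lips, with its rear corners at crop px (335,203) and (317,368). It didn't move under 18 N. I'll check the rear edge and handle centre by numbers, then grip the handle (crop centre about (346,147)) and turn it.

```bash
python3 - <<'E'
from see import *
c=robot.calibration("top")
P=lambda p,z:s([*ray(c,(135+(p[0]-1.5)/4,150+(p[1]-1.5)/4),z),z])
print("rear",P((335,203),.024),P((317,368),.024))
h=P((346,147),.073); print("handle",h)
if np.hypot(h[0]+40,h[1]+98)<7:
    robot.move_to(w(-40,-98,125),q(TH))
    hit=robot.line_to(w(-40,-98,66),feed=0.08,force_limit=8)
    print("down",hit,s(robot.read_eef_pos()))
    if not hit:
        robot.gripper_to(0.0,60); print("grip",robot.read_gripper_width(),robot.read_grasp_force(),robot.read_ft_force())
        for k in range(1,11):
            robot.move_to(w(-40,-98,66),q(TH-0.157*k))
            print(k,s(robot.read_eef_pos()),np.round(robot.read_ft_force(),1),round(robot.read_moment()[2],2))
print(robot.read_time_s())
see("p4")
E
```

```text
rear [-30.4 -63.6  24. ] [-34.3  56.1  24. ]
handle [-41.5 -97.   73. ]
down False [-39.6 -98.4  66.4]
grip 0.010699321724476319 60.34268081188202 [0.49797704 0.51201513 1.8736866 ]
1 [-39.7 -98.5  66.9] [-0.4  0.4  6.4] 0.21
2 [-39.6 -98.1  66.9] [-1.  -0.3  6.4] 0.16
3 [-39.5 -97.7  66.9] [-2.6 -0.7  6.6] 0.1
4 [-39.3 -97.4  66.9] [-2.4  1.   6.3] 0.08
5 [-39.  -97.1  66.9] [-3.   1.2  7.7] -0.05
6 [-38.7 -96.8  66.9] [-3.7  1.3  7.6] -0.09
7 [-38.3 -96.6  66.9] [-3.9  0.9  8.1] -0.17
8 [-38.  -96.4  66.9] [-4.7  2.6  8.5] -0.18
9 [-37.6 -96.4  66.9] [-3.7  2.6  8.8] -0.17
10 [-37.2 -96.3  66.9] [-4.1  2.3  7.1] 0.42
16.5833
```

View pics/p4.png

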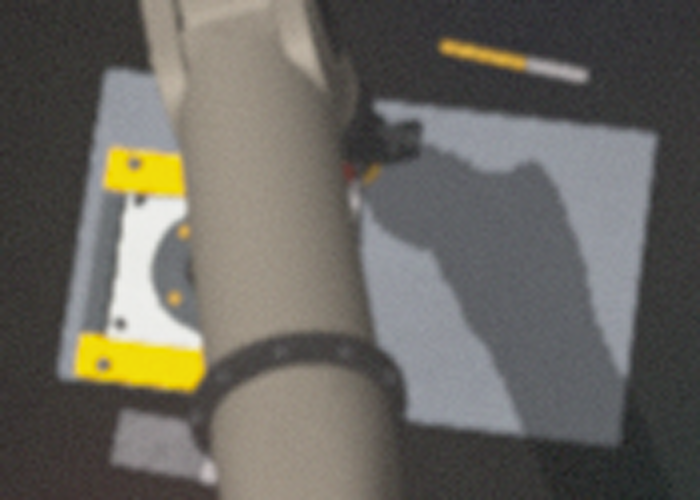

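The moment changed sign near 0.8 rad (the click) and rose at the end stop. I'll release, retreat, and verify.

```bash
python3 - <<'E'
from see import *
robot.gripper_to(0.04)
robot.line_to(w(-40,-98,140),feed=0.12)
robot.move_to(w(-200,-98,220),q(TH-0.8))
see("p5"); print(robot.read_time_s(),robot.read_ft_force())
E
```

```text
18.7917 [-0.25551225  0.00496848  0.38320586]
```

View pics/p5.png

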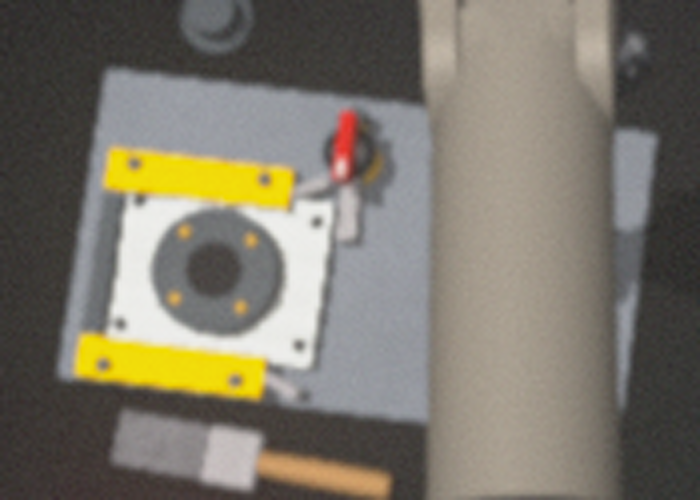

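The bar now lies across the guide. The dog, at crop px (347,215), stands just behind the pallet's rear edge, the pallet is flush at the stop, and the bystanders in view haven't moved. I'm handing in.

```bash
python3 -c "
from plant import robot
print(robot.close_job())"
```

```text
the job is handed in; nothing more can be done
None
```

The job is handed in after about 19 s of the 54 s: the last picture shows the pallet home against the end stop under both lips and the latch shut with its dog behind the pallet. I never moved the arm against a bystander, but the knife and case were outside my later pictures, and the hand-in returned no verdict.

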